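Dock the cordless pepper mill in its spring cradle

ROBOT

A 6-joint arm with a two-finger parallel gripper is mounted at the origin on the work surface. World frame = base frame: x ahead of the robot, y to its left, z up, the work surface at z = 0. Lengths are in m, angles in rad, forces in N, time in s.
With the tool pointing down it reaches from about 0.375 to 0.925 m from the base axis. Payload 5.7 kg.
Tool frame: the origin (TCP) lies at the very end of the fingers, on their centre line; the grasp point (between the pads) lies 19 mm behind it; z points along the fingers, y is the line along which they close (so a half turn about z gives the same grasp; the last joint's range is limited). The gripper opens to 85 mm and grips with 20 to 120 N. Pads are 22 mm wide; open, the fingers measure 114 mm over their backs; the gripper's body (76 mm by 85 mm) begins 54 mm behind the grasp point. The pads swing forward as they close: fully open they stand 13 mm farther back than shut.
Start: joints at [-1.276, 0.359, 1.51, -0, 1.272, -0.115], TCP at [0.239, -0.55, 0.231] pointing down, gripper open.
Joint ranges: [-2.97, 2.97], [-1.01, 2.36], [0.21, 2.38], [-0.96, 4.11], [0.2, 2.71], [-2.98, 2.98]. Speed limits (rad/s): [2.39, 2.39, 3.14, 3.14, 3.14, 3.14].

INTERFACE

Orientations are given as a rotation vector (axis times angle).
In Python, from cell import get_obs, capture, sign_off, look_for, trace gives the robot as it stands.
- The arm moves only by the tool drive_tool, never from a script. Its argument "increments" is a list of rows, each an object of numbers: "dx", "dy", "dz": the shift along the tool's x, y, z in m; "wx", "wy", "wz": the turn, a rotation vector about the tool's x, y, z in rad; "gripper": the finger opening in m, from 0 to 0.0854. A call has 1 to 10 rows; each row shifts and turns the commanded pose from where the row before left it, along the tool's axes as they then stand; what a row does not reach is not made up. A row lasts 1/12 s, in which the tool goes at most 41.7 mm and 7.16 degrees, less where a joint would pass 70% of its speed; a pose out of reach is approached as far as the arm can. A call is refused whole if a number of a shift passes 0.0417 or a number of a turn 0.125, either way. A call with a gripper value outside its range is refused whole. The fingers move at their own pace and stop on an object; "newtons" is the grip in N (left out, the last holds). Time passes only in rows, so rows that do not move let the fingers close. It gives the time, the measured TCP pose, the force, the opening and the grip force at its end, in the units of the state.
- get_obs(): the state, without advancing time (a new reading comes with each control period).
- capture(name): name is "side" or "top"; returns a dict with "frame" (480x640x3 uint8, red, green, blue), "mtx" (3x3 intrinsics, pixels), "rvec" (rotation vector, rad) and "tvec" (3), from world to camera coordinates, as OpenCV has them. Camera axes: x right, y down, z forward; pixel columns grow to the right and rows downward; lengths in m; the calibration is good to about 2 mm. A picture is of the moment at which its call begins. There is no depth.
- sign_off(): hands the job in; it is judged then, once.
Trained networks look in the newest picture that a camera, given by its name, has taken for a name from the list of things; names that differ only in an ending like _2 or _b are one class to them, and where a whole thing is asked for, a point or a joint stands for the part that bears it (a point fixed in the world has none). Each returns a list of dicts, best first, with "confidence" (0 to 1); they miss things now and then, are a little off and sometimes report something else, mostly with a low value. They report only what shows in the picture. A call takes as long as a camera call. They do not tell look-alikes from the thing itself.
- look_for(label, camera): "rect" ([left, top, right, bottom] in pixels, round what is visible of it).
- trace(label, camera): "region" (480x640 bool, what is visible of it) and "rect" ([left, top, right, bottom] in pixels, round what is visible of it).
The state is a dict: "time_s": time; "q": joint angles; "joint_vel": joint speeds; "joint_torque": joint torques, N m; "ee_pos": TCP position; "tcp_rot": TCP orientation; "ft_force": force on the tool from outside, world axes, zero at the start; "moment": the same for the moment, N m; "width": opening from 0.0 (shut) to 1.0 (fully open); "grasp_force": force on a finger pad.
Only numpy, scipy, OpenCV 4.12 (cv2) and the standard library are available. Lean on these libraries where they do the work, as an engineer would, in place of code of your own. Each camera call takes 0.05 s, during which the arm holds its last target. There are 200 camera calls.

TASK

Put the cordless pepper mill back on its charging dock: brass head tucked under the metal hood and against the spring plate, tail dropped down in front of the tail stop, so that it lies level and fully home between the two. Do not force it, and leave the candle, the tumbler and the little pumpkin where they are.

Things in the scene. Friction and masses are not known exactly. Their poses are not given: they have to be found in the camera images.
- mill: Cordless pepper mill lying on the table: black square bar 40 x 40 x 160 mm, amber window, steel tail cap, round brass head (28 mm diameter, 20 mm long) on one end; 180 mm overall, 0.25 kg. Origin: middle of its underside, 90 mm from head tip and from tail end. x axis points to the brass head, z up; the head covers x 70 to 90, z 6 to 34 mm.
- mill_head (a point): Centre of the flat end of the mill's brass head: 90 mm ahead of the mill's origin along its x axis, 20 mm above its underside.
- dock: Fixed dark wood charging dock. Origin: on the table under the seat's middle; x axis points to its spring end, z up. Base x -100 to 135, y +-38, 10 mm thick. Fingers fit beside the seated mill at x -40 to 35 mm down to the base. The head must go in under the hood with the tail tilted up over the tail stop, and push the spring plate back before the tail can drop.
- dock_seat (a point): Where the mill's origin sits when home: dock x 0, y 0, z 16 mm, mill's x axis along the dock's. It rests on two black rubber saddles (tops z 16 mm; x -66 to -44 and 39 to 61 mm), each between two wooden cheeks leaning outward (gap 47 mm at the saddle, 53 mm at their tops, z 29 mm).
- dock_stop (a point): Top middle of the inner face of the steel tail stop: dock x -90.2, z 38 mm. Wall 44 mm wide, 8 mm thick; the mill's tail ends up against its inner face.
- dock_hood (a point): Middle of the hood's lower front edge: dock x 76, z 60 mm. The hood is two aluminium prongs (y +-8 to +-38 mm, 10 mm thick) from the tower (x 120 to 130 mm), on side walls with inner faces at y +-30 mm, x 76 to 120 mm. The brass spring plate stands under it.
- spring_plate (a joint): Travel of the sprung brass plate, m: 0 = relaxed (front face at dock x 85 mm), grows as it is pushed towards the tower, hard stop at 0.013; about 0.005 with the mill seated. Plate spans dock z 19 to 53 mm, y +-25 mm. It takes about 3 N to start it moving and 11 N at the stop.
- candle: Bystander: orange-red pillar candle, 66 mm diameter, 85 mm tall, loose, origin at the centre of its underside.
- tumbler: Bystander: glass tumbler, 68 mm diameter, 95 mm tall, loose, origin at the centre of its underside.
- pumpkin: Bystander: small orange pumpkin, 94 mm diameter, 68 mm tall with its stalk, loose, origin at the centre of its underside.
There are look-alikes about, which are no part of the job. Of the things that look like the mill, the middle-sized one is meant.

How it is judged:
By the outcome, as a careful person would: the job done as asked, in the order asked, and still so for the second after the job is handed in, with the robot touching nothing.
It also fails if it takes over 45 s, if anything falls off the work surface, if the arm or the gripper's body presses on something with over 40 N, if the wrist force passes 120 N, or if a joint passes its speed limit or range.

## Working session

There is one attempt and no reset: what is moved stays moved. The work goes in short steps, Python scripts to look and compute and a tool call to move; the robot and the scene stay as the last step left them, time stands still between calls to the robot, and variables do not carry over. Pictures are saved under pics/ and viewed, at most 10 in all, crops included, and the job is handed in when it is done.

Besides the shell and the picture viewer there is one more tool, called as name(argument=value, ...), one argument or row to a line, values as JSON. drive_tool: Moves the arm, as the interface text tells. Its arguments: {"type":"object","properties":{"increments":{"type":"array"},"newtons":{"type":"number"}},"required":["increments"]}

```bash
mkdir -p pics; ls
cat > h.py <<'E'
import numpy as np, cv2, sys
from scipy.spatial.transform import Rotation as R
from cell import *
def ray(c,uv):
    Rm=cv2.Rodrigues(np.array(c["rvec"],float))[0]; t=np.array(c["tvec"],float).ravel()
    d=Rm.T@(np.linalg.inv(c["mtx"])@np.array([uv[0],uv[1],1.])); return -Rm.T@t,d
def onz(c,uv,z):
    o,d=ray(c,uv); return o+d*(z-o[2])/d[2]
def proj(c,P):
    return cv2.projectPoints(np.array(P,float).reshape(-1,3),np.array(c["rvec"],float),np.array(c["tvec"],float),np.array(c["mtx"],float),None)[0].reshape(-1,2)
def save(c,n,crop=None,s=1):
    im=c["frame"][:,:,::-1]
    if crop: im=im[crop[1]:crop[3],crop[0]:crop[2]]
    cv2.imwrite("pics/"+n,cv2.resize(im,None,fx=s,fy=s,interpolation=cv2.INTER_CUBIC))
E
python3 - <<'E'
from h import *
for n in("top","side"):
    c=capture(n); save(c,n+"0.png"); o,d=ray(c,(320,240)); print(n,o.round(3),d.round(2),c["mtx"][0][0])
    for l in("mill","dock","candle","tumbler","pumpkin","mill_head"):
        print(l,[(np.round(x["rect"]).astype(int).tolist(),round(x["confidence"],2)) for x in look_for(l,n)])
print(get_obs())
E
```

```text
pics
top [0.421 0.019 1.058] [ 0.13 -0.   -0.99] 514.1805803616152
mill [([363, 326, 388, 390], 0.95), ([202, 208, 282, 265], 0.8), ([227, 287, 284, 423], 0.62)]
dock [([357, 236, 478, 304], 0.77)]
candle [([218, 125, 256, 171], 0.57), ([198, 208, 280, 260], 0.48)]
tumbler [([413, 116, 456, 160], 0.97), ([378, 254, 390, 261], 0.62)]
pumpkin [([307, 132, 350, 178], 0.94)]
mill_head [([362, 321, 393, 390], 0.8), ([196, 208, 280, 265], 0.77), ([230, 287, 282, 424], 0.55), ([356, 236, 481, 307], 0.34)]
side [0.495 0.52  0.699] [ 0.1  -0.61 -0.79] 491.351675578985
mill [([427, 209, 498, 232], 0.9), ([261, 286, 351, 386], 0.8), ([378, 306, 552, 359], 0.69)]
dock [([334, 132, 413, 235], 0.76)]
candle [([163, 285, 216, 349], 0.85)]
tumbler [([232, 112, 262, 167], 0.89)]
pumpkin [([205, 206, 262, 254], 0.81)]
mill_head [([381, 304, 554, 363], 0.92), ([431, 211, 497, 233], 0.77), ([260, 285, 353, 385], 0.7)]
{'time_s': 0.7, 'q': array([-1.27611207e+00,  3.58770652e-01,  1.51037960e+00,  2.12253811e-05,
        1.27251405e+00, -1.15155257e-01]), 'joint_vel': array([ 0.00093631,  0.00035214,  0.00038634, -0.00085744,  0.00049124,
        0.00052911]), 'joint_torque': array([ 1.50452772e-03, -5.27415276e+01, -2.79003364e+01, -1.62868987e-04,
        1.73190485e-03,  3.31682713e-06]), 'ee_pos': array([ 0.2390405 , -0.55030325,  0.23129205]), 'tcp_rot': array([-3.07579245e+00, -6.39253797e-01, -2.16501640e-05]), 'ft_force': array([-0.23427943,  0.23166118,  0.4785943 ]), 'moment': array([-0.00897009,  0.00906183,  0.05521174]), 'grasp_force': 0.0, 'width': 0.997678833654792}
```

View pics/top0.png

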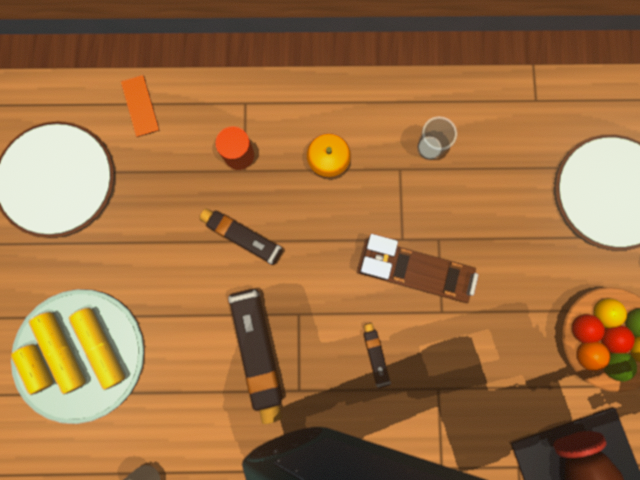

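View pics/side0.png

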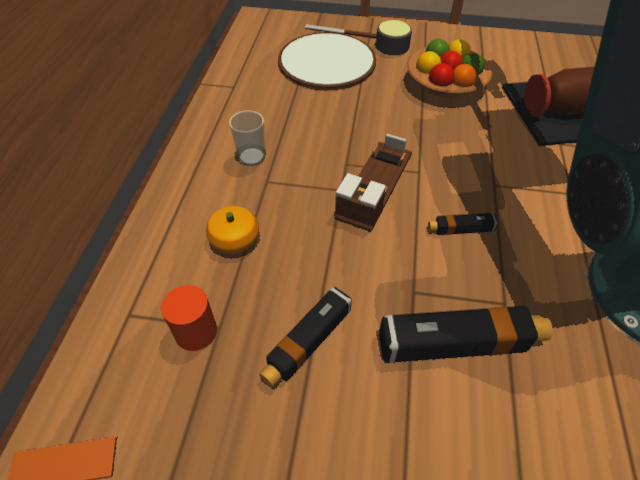

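The top view shows three mills. The middle-sized one has its head at about (207,215) and its tail at (280,256). The dock has its hood at about (380,255) and its tail stop at about (474,283). The bystanders lie along the row at about y=145 px. Next I'll fit the poses from silhouettes in both views.

```bash
cat >> h.py <<'E'
def box(x0,x1,y0,y1,z0,z1): return np.array([[x,y,z] for x in(x0,x1) for y in(y0,y1) for z in(z0,z1)])/1000.
a=np.linspace(0,2*np.pi,24,endpoint=False)
MILL=[box(-90,70,-20,20,0,40),np.array([[x,14*np.cos(t),20+14*np.sin(t)] for x in(70,90) for t in a])/1000]
DOCK=[box(-100,135,-38,38,0,10),box(76,130,-38,-8,60,70),box(76,130,8,38,60,70),box(120,130,-38,38,0,70),box(76,120,-38,-30,10,70),box(76,120,30,38,10,70),box(-98.2,-90.2,-22,22,10,38)]
def sil(c,parts,Rm,p,s=2):
    m=np.zeros((480*s,640*s),np.uint8)
    for P in parts:
        h=cv2.convexHull(proj(c,P@Rm.T+p).astype(np.float32)).reshape(-1,2)
        cv2.fillConvexPoly(m,np.round((h+.5)*s*16-8).astype(np.int32),1,shift=4)
    return m
def fit(parts,obs,x0,s=2):
    from scipy.optimize import minimize
    big=[(c,cv2.resize(m.astype(np.uint8),None,fx=s,fy=s,interpolation=cv2.INTER_NEAREST)) for c,m in obs]
    def f(v):
        Rm=R.from_rotvec([0,0,v[2]]).as_matrix(); e=0
        for c,m in big:
            k=sil(c,parts,Rm,np.array([v[0],v[1],0]),s); e+=1-(k&m).sum()/max(1,(k|m).sum())
        return e
    x0=np.array(x0,float)
    for st in((.02,.2),(.005,.05)):
        sx=np.vstack([x0]+[x0+d for d in np.diag([st[0],st[0],st[1]])])
        r=minimize(f,x0,method="Nelder-Mead",options=dict(initial_simplex=sx,xatol=1e-5,fatol=1e-5)); x0=r.x
    return r.x,r.fun
def best(l,n,uv):
    L=[x for x in trace(l,n)]; 
    return min(L,key=lambda x:np.hypot((x["rect"][0]+x["rect"][2])/2-uv[0],(x["rect"][1]+x["rect"][3])/2-uv[1]))
E
python3 - <<'E'
from h import *
C={n:capture(n) for n in("top","side")}
for l,parts,ut,us,hp,tp,z in(("mill",MILL,(242,236),(306,336),(207,215),(280,256),.02),("dock",DOCK,(417,270),(373,184),(378,256),(474,283),.03)):
    M={n:best(l,n,u) for n,u in(("top",ut),("side",us))}
    print([(M[n]["rect"],M[n]["confidence"]) for n in M])
    h=onz(C["top"],hp,z);t=onz(C["top"],tp,z);m=(h+t)/2;y=np.arctan2(*(h-t)[1::-1])
    for sel in(("top","side"),("top",),("side",)):
        v,e=fit(parts,[(C[n],M[n]["region"]) for n in sel],[m[0],m[1],y]); print(l,sel,v.round(4),np.degrees(v[2]).round(1),round(e,3))
        if len(sel)==2:
            Rm=R.from_rotvec([0,0,v[2]]).as_matrix()
            for n in C:
                k=sil(C[n],parts,Rm,np.array([v[0],v[1],0]),1)
                cs,_=cv2.findContours(k,cv2.RETR_LIST,cv2.CHAIN_APPROX_NONE)
                C[n]["frame"]=np.ascontiguousarray(C[n]["frame"]); cv2.drawContours(C[n]["frame"],cs,-1,(0,255,0),1)
a=cv2.resize(C["top"]["frame"][190:310,190:490],None,fx=2.6,fy=2.6);b=cv2.resize(C["side"]["frame"][120:400,220:500],None,fx=1,fy=1)
cv2.imwrite("pics/fit.png",np.vstack([a[:,:,::-1],np.pad(b[:,:,::-1],((0,0),(0,500),(0,0)))]))
for l in("candle","tumbler","pumpkin"):
    r=look_for(l,"top")[0]["rect"]; print(l,onz(C["top"],((r[0]+r[2])/2,(r[1]+r[3])/2),.04).round(3))
E
```

```text
[([198.5, 205.0, 281.1, 266.4], 0.92), ([260.3, 285.7, 349.8, 387.6], 0.89)]
mill ('top', 'side') [0.5751 0.1806 1.0343] 59.3 0.158
mill ('top',) [0.5753 0.181  1.0327] 59.2 0.04
mill ('side',) [0.577  0.1782 1.0466] 60.0 0.099
[([358.0, 235.5, 479.9, 305.5], 0.92), ([334.1, 135.1, 409.9, 233.6], 0.93)]
dock ('top', 'side') [ 0.4962 -0.1953  1.2927] 74.1 0.101
dock ('top',) [ 0.4959 -0.1948  1.2873] 73.8 0.026
dock ('side',) [ 0.4979 -0.1992  1.3038] 74.7 0.058Traceback (most recent call last):
  File "<stdin>", line 18, in <module>
IndexError: list index out of range
```

View pics/fit.png

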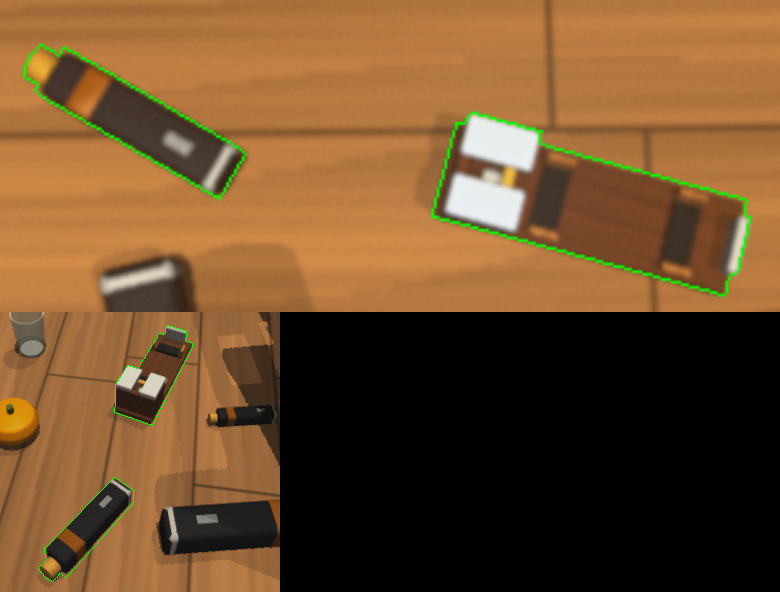

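The fits agree to about 2–3 mm: mill at (0.5755, 0.1805) with yaw 59.3°, dock at (0.4965, −0.1955) with yaw 74°. In the overlay the outlines hug both. Next I'll work out the approach.

```bash
cat >> h.py <<'E'
MP,MY=np.array([.5755,.1805,0]),np.radians(59.3)
DP,DY=np.array([.4965,-.1955,0]),np.radians(74.0)
def delta(p,yaw,pitch=0):
    "tool z down, tool y along +-(yaw+90deg), pitched head-down by pitch; prints shift (now tool axes) then turn"
    o=get_obs(); R0=R.from_rotvec(o["tcp_rot"]); A=R.from_euler("z",yaw)*R.from_euler("y",pitch)
    c=[A*R.from_matrix(np.diag([s,-s,-1.])) for s in(1,-1)]
    T=min(c,key=lambda T:(R0.inv()*T).magnitude())
    print("t",o["time_s"],"shift",R0.inv().apply(np.array(p)-o["ee_pos"]).round(4),"turn",(R0.inv()*T).as_rotvec().round(4),"q6",o["q"][5].round(2))
E
python3 - <<'E'
from h import *
print(R.from_rotvec(get_obs()["tcp_rot"]).as_matrix().round(2))
m=MP+R.from_euler("z",MY).apply([-.005,0,0]); delta([m[0],m[1],.2],MY)
E
```

```text
[[ 0.92  0.4  -0.  ]
 [ 0.4  -0.92  0.  ]
 [-0.   -0.   -1.  ]]
t 1.05 shift [ 0.5957 -0.5333  0.0313] turn [-1.000e-04 -0.000e+00 -6.252e-01] q6 -0.12
```

drive_tool(
  increments=[
    {"dx": 0.0297, "dy": -0.0266, "gripper": 0.0854},
    {"dx": 0.0297, "dy": -0.0266},
    {"dx": 0.0297, "dy": -0.0266},
    {"dx": 0.0297, "dy": -0.0266},
    {"dx": 0.0297, "dy": -0.0266},
    {"dx": 0.0297, "dy": -0.0266},
    {"dx": 0.0297, "dy": -0.0266},
    {"dx": 0.0297, "dy": -0.0266},
    {"dx": 0.0297, "dy": -0.0266},
    {"dx": 0.0297, "dy": -0.0266},
  ],
)

```text
schema error: expected keys dx, dy, dz, wx, wy, wz, gripper
```

drive_tool(
  increments=[
    {"dx": 0.0297, "dy": -0.0266},
    {"dx": 0.0297, "dy": -0.0266},
    {"dx": 0.0297, "dy": -0.0266},
    {"dx": 0.0297, "dy": -0.0266},
    {"dx": 0.0297, "dy": -0.0266},
    {"dx": 0.0297, "dy": -0.0266},
    {"dx": 0.0297, "dy": -0.0266},
    {"dx": 0.0297, "dy": -0.0266},
    {"dx": 0.0297, "dy": -0.0266},
    {"dx": 0.0297, "dy": -0.0266},
  ],
)

```text
schema error: expected keys dx, dy, dz, wx, wy, wz, gripper
```

drive_tool(
  increments=[
    {"wz": -0.104},
    {"wz": -0.104},
    {"wz": -0.104},
    {"wz": -0.104},
    {"wz": -0.104},
    {"wz": -0.104},
    {},
    {},
  ],
)

```text
schema error: expected keys dx, dy, dz, wx, wy, wz, gripper
```

Run:
```python
from h import *
m=MP+R.from_euler("z",MY).apply([-.005,0,0]); delta([m[0],m[1],.006],MY); print(get_obs()["q"])
```

```text
t 1.05 shift [ 0.5957 -0.5333  0.2253] turn [-1.000e-04 -0.000e+00 -6.252e-01] q6 -0.12
[-1.27609381e+00  3.58778026e-01  1.51039441e+00 -3.15253026e-05
  1.27250457e+00 -1.15073898e-01]
```

drive_tool(
  increments=[
    {"dx": 0.03, "dy": -0.027, "dz": 0, "wx": 0, "wy": 0, "wz": 0, "gripper": 0.085},
    {"dx": 0.03, "dy": -0.027, "dz": 0, "wx": 0, "wy": 0, "wz": 0, "gripper": 0.085},
    {"dx": 0.03, "dy": -0.027, "dz": 0, "wx": 0, "wy": 0, "wz": 0, "gripper": 0.085},
    {"dx": 0.03, "dy": -0.027, "dz": 0, "wx": 0, "wy": 0, "wz": 0, "gripper": 0.085},
    {"dx": 0.03, "dy": -0.027, "dz": 0, "wx": 0, "wy": 0, "wz": 0, "gripper": 0.085},
    {"dx": 0.03, "dy": -0.027, "dz": 0, "wx": 0, "wy": 0, "wz": 0, "gripper": 0.085},
    {"dx": 0.03, "dy": -0.027, "dz": 0, "wx": 0, "wy": 0, "wz": 0, "gripper": 0.085},
    {"dx": 0.03, "dy": -0.027, "dz": 0, "wx": 0, "wy": 0, "wz": 0, "gripper": 0.085},
    {"dx": 0.03, "dy": -0.027, "dz": 0, "wx": 0, "wy": 0, "wz": 0, "gripper": 0.085},
    {"dx": 0.03, "dy": -0.027, "dz": 0, "wx": 0, "wy": 0, "wz": 0, "gripper": 0.085},
  ],
)

```text
time_s: 1.88
ee_pos: [0.4071, -0.1814, 0.2316]
tcp_rot: [3.076, 0.638, 0.001]
ft_force: [1.2, 0.2, 0.7]
width: 0.992
grasp_force: 0.0
```

drive_tool(
  increments=[
    {"dx": 0.03, "dy": -0.027, "dz": 0, "wx": 0, "wy": 0, "wz": 0, "gripper": 0.085},
    {"dx": 0.03, "dy": -0.027, "dz": 0, "wx": 0, "wy": 0, "wz": 0, "gripper": 0.085},
    {"dx": 0.03, "dy": -0.027, "dz": 0, "wx": 0, "wy": 0, "wz": 0, "gripper": 0.085},
    {"dx": 0.03, "dy": -0.027, "dz": 0, "wx": 0, "wy": 0, "wz": 0, "gripper": 0.085},
    {"dx": 0.03, "dy": -0.027, "dz": 0, "wx": 0, "wy": 0, "wz": 0, "gripper": 0.085},
    {"dx": 0.03, "dy": -0.027, "dz": 0, "wx": 0, "wy": 0, "wz": 0, "gripper": 0.085},
    {"dx": 0.03, "dy": -0.027, "dz": 0, "wx": 0, "wy": 0, "wz": 0, "gripper": 0.085},
    {"dx": 0.03, "dy": -0.027, "dz": 0, "wx": 0, "wy": 0, "wz": 0, "gripper": 0.085},
    {"dx": 0.03, "dy": -0.027, "dz": 0, "wx": 0, "wy": 0, "wz": 0, "gripper": 0.085},
    {"dx": 0.027, "dy": -0.02, "dz": 0, "wx": 0, "wy": 0, "wz": 0, "gripper": 0.085},
  ],
)

```text
time_s: 2.72
ee_pos: [0.5747, 0.1795, 0.2314]
tcp_rot: [-3.075, -0.641, -0.001]
ft_force: [-0.1, -1.0, 1.1]
width: 0.996
grasp_force: 0.0
```

drive_tool(
  increments=[
    {"dx": 0, "dy": 0, "dz": 0, "wx": 0, "wy": 0, "wz": -0.104, "gripper": 0.085},
    {"dx": 0, "dy": 0, "dz": 0, "wx": 0, "wy": 0, "wz": -0.104, "gripper": 0.085},
    {"dx": 0, "dy": 0, "dz": 0, "wx": 0, "wy": 0, "wz": -0.104, "gripper": 0.085},
    {"dx": 0, "dy": 0, "dz": 0, "wx": 0, "wy": 0, "wz": -0.104, "gripper": 0.085},
    {"dx": 0, "dy": 0, "dz": 0, "wx": 0, "wy": 0, "wz": -0.104, "gripper": 0.085},
    {"dx": 0, "dy": 0, "dz": 0, "wx": 0, "wy": 0, "wz": -0.104, "gripper": 0.085},
    {"dx": 0, "dy": 0, "dz": 0, "wx": 0, "wy": 0, "wz": 0, "gripper": 0.085},
    {"dx": 0, "dy": 0, "dz": 0, "wx": 0, "wy": 0, "wz": 0, "gripper": 0.085},
  ],
)

```text
time_s: 3.38
ee_pos: [0.5742, 0.1764, 0.2313]
tcp_rot: [-2.733, -1.548, -0.0]
ft_force: [-0.9, 0.3, -0.1]
width: 0.991
grasp_force: 0.0
```

Run:
```python
from h import *
m=MP+R.from_euler("z",MY).apply([-.005,0,0]); delta([m[0],m[1],.006],MY); print(get_obs()["q"])
```

```text
t 3.3833 shift [-0.0009 -0.001   0.2253] turn [-0.0001 -0.0001 -0.0043] q6 0.72
[1.83058467e-01 3.59813376e-01 1.50870119e+00 1.35946086e-04
 1.27312129e+00 7.23127219e-01]
```

drive_tool(
  increments=[
    {"dx": -0.001, "dy": -0.001, "dz": 0.04, "wx": 0, "wy": 0, "wz": -0.004, "gripper": 0.085},
    {"dx": 0, "dy": 0, "dz": 0.04, "wx": 0, "wy": 0, "wz": 0, "gripper": 0.085},
    {"dx": 0, "dy": 0, "dz": 0.04, "wx": 0, "wy": 0, "wz": 0, "gripper": 0.085},
    {"dx": 0, "dy": 0, "dz": 0.04, "wx": 0, "wy": 0, "wz": 0, "gripper": 0.085},
    {"dx": 0, "dy": 0, "dz": 0.03, "wx": 0, "wy": 0, "wz": 0, "gripper": 0.085},
    {"dx": 0, "dy": 0, "dz": 0.02, "wx": 0, "wy": 0, "wz": 0, "gripper": 0.085},
    {"dx": 0, "dy": 0, "dz": 0.01, "wx": 0, "wy": 0, "wz": 0, "gripper": 0.085},
    {"dx": 0, "dy": 0, "dz": 0.006, "wx": 0, "wy": 0, "wz": 0, "gripper": 0.085},
    {"dx": 0, "dy": 0, "dz": 0, "wx": 0, "wy": 0, "wz": 0, "gripper": 0.06},
    {"dx": 0, "dy": 0, "dz": 0, "wx": 0, "wy": 0, "wz": 0, "gripper": 0.05},
  ],
  newtons=30,
)

```text
time_s: 4.22
ee_pos: [0.5739, 0.1763, 0.0063]
tcp_rot: [2.728, 1.557, 0.003]
ft_force: [0.5, 0.1, 0.7]
width: 0.745
grasp_force: 0.0
```

drive_tool(
  increments=[
    {"dx": 0, "dy": 0, "dz": 0, "wx": 0, "wy": 0, "wz": 0, "gripper": 0.04},
    {"dx": 0, "dy": 0, "dz": 0, "wx": 0, "wy": 0, "wz": 0, "gripper": 0.03},
    {"dx": 0, "dy": 0, "dz": 0, "wx": 0, "wy": 0, "wz": 0, "gripper": 0.03},
    {"dx": 0, "dy": 0, "dz": 0, "wx": 0, "wy": 0, "wz": 0, "gripper": 0.02},
    {"dx": 0, "dy": 0, "dz": 0, "wx": 0, "wy": 0, "wz": 0, "gripper": 0.02},
    {"dx": 0, "dy": 0, "dz": 0, "wx": 0, "wy": 0, "wz": 0, "gripper": 0.02},
  ],
  newtons=60,
)

```text
time_s: 4.72
ee_pos: [0.5743, 0.1764, 0.0071]
tcp_rot: [2.727, 1.557, 0.005]
ft_force: [-0.0, -0.2, 7.1]
width: 0.461
grasp_force: 62.0
```

Run:
```python
from h import *
c=capture("side"); save(c,"grasp.png",(200,200,500,420),2);
```

```text
(no output)
```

View pics/grasp.png

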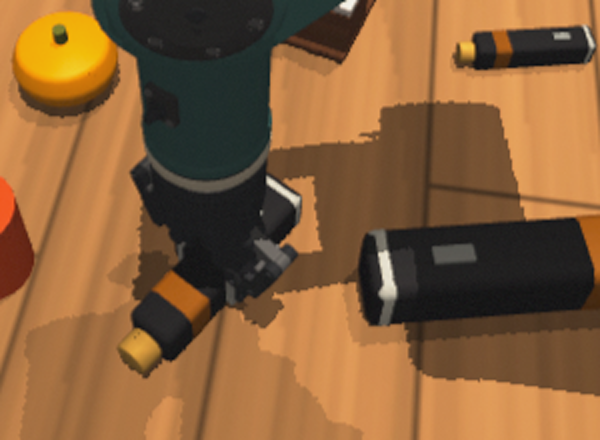

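The grip is good: 39.4 mm opening, with the mill held square between the pads and its head toward the camera at about (140,345) in the crop. Now I'll lift.

drive_tool(
  increments=[
    {"dx": 0, "dy": 0, "dz": -0.01, "wx": 0, "wy": 0, "wz": 0, "gripper": 0.02},
    {"dx": 0, "dy": 0, "dz": -0.03, "wx": 0, "wy": 0, "wz": 0, "gripper": 0.02},
    {"dx": 0, "dy": 0, "dz": -0.04, "wx": 0, "wy": 0, "wz": 0, "gripper": 0.02},
    {"dx": 0, "dy": 0, "dz": -0.04, "wx": 0, "wy": 0, "wz": 0, "gripper": 0.02},
    {"dx": 0, "dy": 0, "dz": -0.03, "wx": 0, "wy": 0, "wz": 0, "gripper": 0.02},
    {"dx": 0, "dy": 0, "dz": 0, "wx": 0, "wy": 0, "wz": 0, "gripper": 0.02},
    {"dx": 0, "dy": 0, "dz": 0, "wx": 0, "wy": 0, "wz": 0, "gripper": 0.02},
  ],
  newtons=60,
)

```text
time_s: 5.35
ee_pos: [0.5743, 0.1764, 0.1582]
tcp_rot: [2.727, 1.557, 0.008]
ft_force: [0.2, -0.7, -1.8]
width: 0.459
grasp_force: 61.2
```

```bash
cat >> h.py <<'E'
OFF=np.array([-.004,0,.007])
def g(xo,zo,deg,yo=0):
    "delta to put the mill origin at dock xo,yo,zo (mm), head down deg"
    p=DP+R.from_euler("z",DY).apply(np.array([xo,yo,zo])/1000+R.from_euler("y",deg,degrees=True).apply(OFF)); delta(p,DY,np.radians(deg))
def now():
    o=get_obs(); A=R.from_rotvec(o["tcp_rot"])
    B=R.from_euler("z",DY).inv()*A; M=B.as_matrix(); S=R.from_matrix(np.diag([1.,-1,-1]) if M[0,0]>0 else np.diag([-1.,1,-1]))
    B=B*S; p=R.from_euler("z",DY).inv().apply(o["ee_pos"]-DP)-B.apply(OFF)
    f=R.from_euler("z",DY).inv().apply(o["ft_force"])
    print("mill in dock mm",(p*1000).round(1),"zyx deg",B.as_euler("ZYX",degrees=True).round(1),"F dock",f.round(1),"w",round(o["width"]*85.4,1),"t",o["time_s"])
E
python3 - <<'E'
from h import *
now(); g(-60,150,0); g(-60,150,13); print(get_obs()["q"].round(2),get_obs()["ft_force"].round(1))
E
```

```text
mill in dock mm [382.8  26.7 151.2] zyx deg [-14.5  -0.2  -0.2] F dock [-0.6 -0.4 -1.8] w 39.2 t 5.35
t 5.35 shift [-4.218e-01  1.380e-01  3.000e-04] turn [ 0.0043 -0.003  -0.2538] q6 0.72
t 5.35 shift [-0.4201  0.1376 -0.0005] turn [-0.0245 -0.2287 -0.2532] q6 0.72
[0.18 0.43 1.6  0.   1.11 0.72] [ 0.2 -0.7 -1.8]
```

drive_tool(
  increments=[
    {"dx": -0.03, "dy": 0.01, "dz": 0, "wx": 0, "wy": 0, "wz": 0, "gripper": 0.02},
    {"dx": -0.038, "dy": 0.0125, "dz": 0, "wx": 0, "wy": 0, "wz": 0, "gripper": 0.02},
    {"dx": -0.038, "dy": 0.0125, "dz": 0, "wx": 0, "wy": 0, "wz": 0, "gripper": 0.02},
    {"dx": -0.038, "dy": 0.0125, "dz": 0, "wx": 0, "wy": 0, "wz": 0, "gripper": 0.02},
    {"dx": -0.038, "dy": 0.0125, "dz": 0, "wx": 0, "wy": 0, "wz": 0, "gripper": 0.02},
    {"dx": -0.038, "dy": 0.0125, "dz": 0, "wx": 0, "wy": 0, "wz": 0, "gripper": 0.02},
    {"dx": -0.038, "dy": 0.0125, "dz": 0, "wx": 0, "wy": 0, "wz": 0, "gripper": 0.02},
    {"dx": -0.038, "dy": 0.0125, "dz": 0, "wx": 0, "wy": 0, "wz": 0, "gripper": 0.02},
    {"dx": -0.038, "dy": 0.0125, "dz": 0, "wx": 0, "wy": 0, "wz": 0, "gripper": 0.02},
    {"dx": -0.038, "dy": 0.0125, "dz": 0, "wx": 0, "wy": 0, "wz": 0, "gripper": 0.02},
  ],
  newtons=60,
)

```text
time_s: 6.18
ee_pos: [0.487, -0.2074, 0.1536]
tcp_rot: [-2.725, -1.556, 0.003]
ft_force: [0.6, 0.2, -1.9]
width: 0.459
grasp_force: 61.0
```

drive_tool(
  increments=[
    {"dx": -0.038, "dy": 0.0125, "dz": 0, "wx": 0, "wy": 0, "wz": 0, "gripper": 0.02},
    {"dx": -0.01, "dy": 0.003, "dz": 0, "wx": 0, "wy": 0, "wz": 0, "gripper": 0.02},
    {"dx": 0, "dy": 0, "dz": 0, "wx": 0, "wy": 0, "wz": -0.085, "gripper": 0.02},
    {"dx": 0, "dy": 0, "dz": 0, "wx": 0, "wy": 0, "wz": -0.085, "gripper": 0.02},
    {"dx": 0, "dy": 0, "dz": 0, "wx": 0, "wy": 0, "wz": -0.083, "gripper": 0.02},
    {"dx": 0, "dy": 0, "dz": 0, "wx": 0, "wy": -0.076, "wz": 0, "gripper": 0.02},
    {"dx": 0, "dy": 0, "dz": 0, "wx": 0, "wy": -0.076, "wz": 0, "gripper": 0.02},
    {"dx": 0, "dy": 0, "dz": 0, "wx": 0, "wy": -0.076, "wz": 0, "gripper": 0.02},
    {"dx": 0, "dy": 0, "dz": 0, "wx": 0, "wy": 0, "wz": 0, "gripper": 0.02},
    {"dx": 0, "dy": 0, "dz": 0, "wx": 0, "wy": 0, "wz": 0, "gripper": 0.02},
  ],
  newtons=60,
)

```text
time_s: 7.02
ee_pos: [0.4774, -0.2536, 0.1537]
tcp_rot: [2.391, 1.806, -0.274]
ft_force: [0.0, -0.2, -1.5]
width: 0.46
grasp_force: 61.0
```

Run:
```python
from h import *
now(); g(-45,60,13)
c=capture("side"); save(c,"over.png",(250,30,490,210),3)
c=capture("top"); 
print([(x["rect"],x["confidence"]) for x in trace("mill","top")])
save(c,"overtop.png",(330,200,530,350),4)
```

```text
mill in dock mm [-58.8   2.4 146. ] zyx deg [ 0.2 12.9  0.2] F dock [-0.2 -0.1 -1.5] w 39.3 t 7.0167
t 7.0167 shift [0.0327 0.0027 0.0807] turn [-0.0034 -0.0013  0.003 ] q6 -0.05
[([361.9, 321.9, 387.8, 388.6], 0.89), ([420.9, 253.9, 527.9, 300.8], 0.79), ([227.8, 285.4, 283.5, 422.8], 0.72)]
```

View pics/over.png

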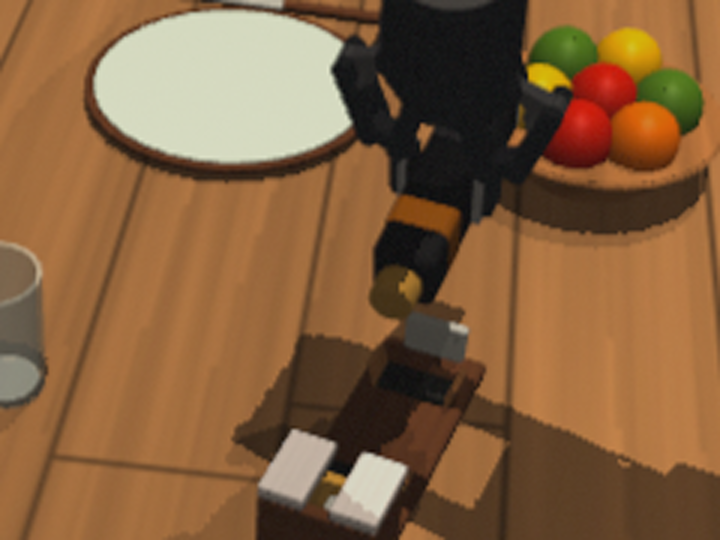

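The mill hangs pitched head-down above the dock, with its head at about (397,293) in the crop and clear of the tail stop at (437,335). I'll descend partway and then check alignment.

drive_tool(
  increments=[
    {"dx": 0.011, "dy": 0.001, "dz": 0.027, "wx": -0.003, "wy": -0.001, "wz": 0.003, "gripper": 0.02},
    {"dx": 0.011, "dy": 0.001, "dz": 0.027, "wx": 0, "wy": 0, "wz": 0, "gripper": 0.02},
    {"dx": 0.011, "dy": 0.001, "dz": 0.027, "wx": 0, "wy": 0, "wz": 0, "gripper": 0.02},
    {"dx": 0, "dy": 0, "dz": 0, "wx": 0, "wy": 0, "wz": 0, "gripper": 0.02},
    {"dx": 0, "dy": 0, "dz": 0, "wx": 0, "wy": 0, "wz": 0, "gripper": 0.02},
  ],
  newtons=60,
)

```text
time_s: 7.58
ee_pos: [0.4837, -0.2435, 0.0679]
tcp_rot: [2.394, 1.796, -0.274]
ft_force: [0.5, 0.3, -1.3]
width: 0.46
grasp_force: 61.1
```

Run:
```python
from h import *
now(); g(-25,36,13)
o=get_obs()
# overlay predicted mill and dock outlines
A=R.from_rotvec(o["tcp_rot"])*R.from_matrix(np.diag([1.,-1,-1])); p=o["ee_pos"]-A.apply(OFF)
ims=[]
for n,cr in(("top",(350,215,510,320)),("side",(310,90,470,240))):
    c=capture(n); im=np.ascontiguousarray(c["frame"][cr[1]:cr[3],cr[0]:cr[2],::-1]); s=4 if n=="top" else 3
    im=cv2.resize(im,None,fx=s,fy=s,interpolation=cv2.INTER_CUBIC)
    for parts,Rm,q,col in((MILL,A.as_matrix(),p,(0,255,0)),(DOCK[1:3]+DOCK[6:],R.from_euler("z",DY).as_matrix(),DP,(255,0,255))):
        for P in parts:
            h=cv2.convexHull((proj(c,P@Rm.T+q)-np.array(cr[:2])+.5).astype(np.float32)*s); cv2.polylines(im,[h.astype(np.int32)],True,col,1)
    cv2.imwrite("pics/align_%s.png"%n,im)
```

```text
mill in dock mm [-47.4  -1.   60.2] zyx deg [-0.2 13.1  0. ] F dock [ 0.4 -0.4 -1.3] w 39.3 t 7.5833
t 7.5833 shift [ 0.0273 -0.0011  0.0185] turn [-0.0013  0.0011 -0.0037] q6 0.06
```

View pics/align_top.png

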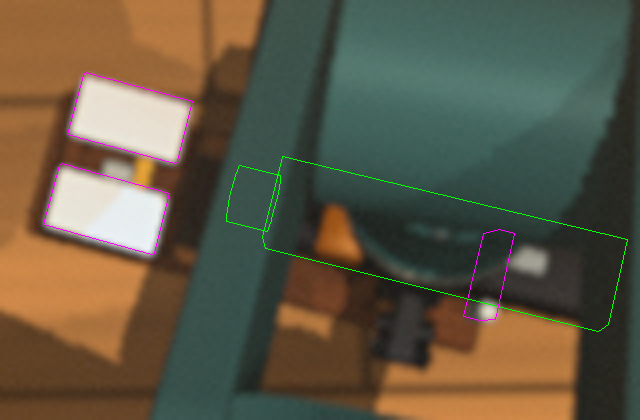

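View pics/align_side.png

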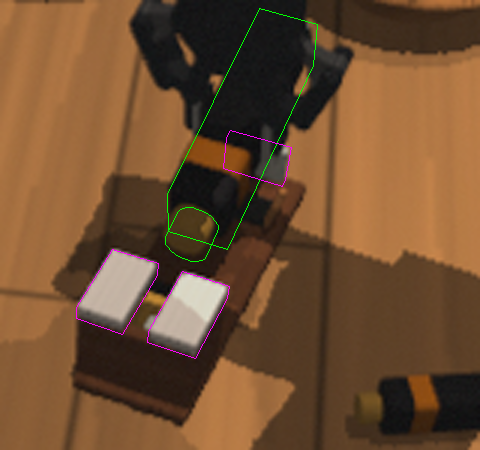

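Dock outlines match to within a pixel. The mill outline looks about 2 px off sideways, so I'll measure that on the amber band.

Run:
```python
from h import *
def amber(im,rect):
    hsv=cv2.cvtColor(im,cv2.COLOR_RGB2HSV); m=((hsv[...,0]<18)&(hsv[...,1]>190)&(hsv[...,2]>90)).astype(np.uint8)
    k=np.zeros_like(m); x0,y0,x1,y1=rect; k[y0:y1,x0:x1]=m[y0:y1,x0:x1]
    n,l,s,_=cv2.connectedComponentsWithStats(k); i=1+np.argmax(s[1:,4]); return np.argwhere(l==i)[:,::-1],s[i,4]
o=get_obs(); A=R.from_rotvec(o["tcp_rot"])*R.from_matrix(np.diag([1.,-1,-1])); p=o["ee_pos"]-A.apply(OFF)
A0=R.from_euler("z",MY)
C={n:capture(n) for n in("top","side")}
old={n:cv2.imread("pics/%s0.png"%n)[:,:,::-1].copy() for n in C}
rr={("top",0):(195,200,290,270),("side",0):(255,280,355,390),("top",1):(415,260,460,285),("side",1):(365,128,400,155)}
for n in C:
  for w,im,AA,pp in((0,old[n],A0,MP),(1,C[n]["frame"],A,p)):
    px,N=amber(im,rr[n,w]); 
    # intersect rays with mill top plane z=40, in mill coords
    oo,_=ray(C[n],(0,0)); ol=AA.inv().apply(oo-pp)
    q=[]
    for u in px:
        d=AA.inv().apply(ray(C[n],u)[1]); t=(.04-ol[2])/d[2]; q.append((ol+d*t)[:2]*1000)
    q=np.array(q); print(n,w,N,"x",np.percentile(q[:,0],[2,50,98]).round(1),"y",np.percentile(q[:,1],[2,50,98]).round(1),"px",px.min(0),px.max(0))
now()
```

```text
top 0 154 x [26.2 35.8 43.7] y [-17.5  -1.2  19.9] px [215 215] [232 235]
top 1 65 x [26.5 37.9 43.3] y [ 1.2 11.6 20.2] px [430 267] [440 278]
side 0 315 x [24.5 33.8 42.7] y [-17.6   1.1  18.7] px [277 336] [304 360]
side 1 177 x [23.2 33.1 42.7] y [-19.1  -1.1  17. ] px [370 135] [391 147]
mill in dock mm [-47.6  -3.9  63.1] zyx deg [-0.3 13.1 -0.4] F dock [-0.1 -0.2 -1.3] w 39.0 t 7.7833
```

Run:
```python
from h import *
for i in range(6): now(); capture("top")
print(get_obs()["joint_vel"].round(4)); now(); g(-25,36,13)
```

```text
mill in dock mm [-47.6  -3.9  63.1] zyx deg [-0.3 13.1 -0.4] F dock [-0.1 -0.2 -1.3] w 39.0 t 7.7833
mill in dock mm [-47.5  -3.8  63. ] zyx deg [-0.3 13.1 -0.4] F dock [ 0.5  0.2 -2. ] w 39.2 t 7.8333
mill in dock mm [-47.4  -3.6  62.8] zyx deg [-0.3 13.1 -0.4] F dock [-0.2 -0.6 -2.5] w 39.3 t 7.8833
mill in dock mm [-47.2  -3.3  62.6] zyx deg [-0.3 13.1 -0.4] F dock [ 0.1  0.7 -2.6] w 39.5 t 7.9333
mill in dock mm [-47.1  -3.1  62.3] zyx deg [-0.3 13.1 -0.3] F dock [ 0.6  0.  -2.9] w 39.1 t 7.9833
mill in dock mm [-47.   -2.9  62.1] zyx deg [-0.2 13.1 -0.3] F dock [-0.2  0.8 -2.5] w 39.4 t 8.0333
[-0.0009  0.0079  0.0017  0.0009 -0.0015 -0.0007]
mill in dock mm [-46.9  -2.7  61.9] zyx deg [-0.2 13.1 -0.3] F dock [ 0.7  0.5 -2.3] w 39.8 t 8.0833
t 8.0833 shift [ 0.0272 -0.0029  0.0202] turn [ 0.0038  0.0022 -0.004 ] q6 0.06
```

Run:
```python
from h import *
for i in range(14):
    o=get_obs(); c=capture("side"); im=c["frame"]
    hsv=cv2.cvtColor(im,cv2.COLOR_RGB2HSV); m=((hsv[...,0]<18)&(hsv[...,1]>190)&(hsv[...,2]>90)); k=np.argwhere(m[120:160,360:405])
    if i%2==0: print(round(o["time_s"],2),(k.mean(0)[::-1]+[360,120]).round(2),len(k),(o["ee_pos"]*1000).round(1),o["q"].round(4))
now()
```

```text
8.08 [381.87 141.65] 175 [ 485.5 -243.6   69.6] [-0.4384  0.4827  1.8282 -0.3124  0.8148  0.0578]
8.18 [381.97 141.85] 178 [ 485.3 -243.4   69.2] [-0.4383  0.4832  1.8284 -0.3125  0.8146  0.0579]
8.28 [381.88 141.9 ] 179 [ 485.3 -243.4   69. ] [-0.4383  0.4836  1.8284 -0.3125  0.8146  0.0579]
8.38 [381.93 141.97] 179 [ 485.2 -243.3   68.9] [-0.4383  0.4838  1.8285 -0.3125  0.8145  0.0579]
8.48 [381.86 141.95] 177 [ 485.2 -243.4   68.8] [-0.4383  0.4839  1.8285 -0.3125  0.8145  0.058 ]
8.58 [381.99 141.98] 178 [ 485.2 -243.4   68.8] [-0.4383  0.4839  1.8285 -0.3125  0.8145  0.058 ]
8.68 [381.9  141.93] 178 [ 485.2 -243.4   68.9] [-0.4383  0.4839  1.8284 -0.3125  0.8145  0.058 ]
mill in dock mm [-46.8  -2.4  61.2] zyx deg [-0.2 13.1 -0.2] F dock [ 0.1 -0.6 -1.8] w 39.4 t 8.7833
```

Run:
```python
from h import *
g(-25,36,13)
```

```text
t 8.7833 shift [ 0.027  -0.0025  0.0195] turn [ 0.0027  0.002  -0.0037] q6 0.06
```

drive_tool(
  increments=[
    {"dx": 0.009, "dy": -0.0015, "dz": 0.007, "wx": 0.003, "wy": 0.002, "wz": -0.004, "gripper": 0.02},
    {"dx": 0.009, "dy": -0.001, "dz": 0.007, "wx": 0, "wy": 0, "wz": 0, "gripper": 0.02},
    {"dx": 0.009, "dy": 0, "dz": 0.006, "wx": 0, "wy": 0, "wz": 0, "gripper": 0.02},
    {"dx": 0, "dy": 0, "dz": 0, "wx": 0, "wy": 0, "wz": 0, "gripper": 0.02},
    {"dx": 0, "dy": 0, "dz": 0, "wx": 0, "wy": 0, "wz": 0, "gripper": 0.02},
    {"dx": 0, "dy": 0, "dz": 0, "wx": 0, "wy": 0, "wz": 0, "gripper": 0.02},
    {"dx": 0, "dy": 0, "dz": 0, "wx": 0, "wy": 0, "wz": 0, "gripper": 0.02},
    {"dx": 0, "dy": 0, "dz": 0, "wx": 0, "wy": 0, "wz": 0, "gripper": 0.02},
  ],
  newtons=60,
)

```text
time_s: 9.45
ee_pos: [0.4892, -0.2221, 0.0437]
tcp_rot: [2.39, 1.801, -0.272]
ft_force: [0.2, 0.5, -2.0]
width: 0.457
grasp_force: 61.2
```

Run:
```python
from h import *
now(); g(-12,35,13)
```

```text
mill in dock mm [-25.3  -0.3  36. ] zyx deg [ 0. 13. -0.] F dock [ 0.6 -0.  -2. ] w 39.1 t 9.45
t 9.45 shift [ 0.0131 -0.0003 -0.0021] turn [0.0005 0.0002 0.    ] q6 0.12
```

drive_tool(
  increments=[
    {"dx": 0.0065, "dy": 0, "dz": -0.001, "wx": 0, "wy": 0, "wz": 0, "gripper": 0.02},
    {"dx": 0.0065, "dy": 0, "dz": -0.001, "wx": 0, "wy": 0, "wz": 0, "gripper": 0.02},
    {"dx": 0, "dy": 0, "dz": 0, "wx": 0, "wy": 0, "wz": 0, "gripper": 0.02},
    {"dx": 0, "dy": 0, "dz": 0, "wx": 0, "wy": 0, "wz": 0, "gripper": 0.02},
  ],
  newtons=60,
)

```text
time_s: 9.78
ee_pos: [0.4926, -0.2087, 0.0424]
tcp_rot: [2.389, 1.803, -0.273]
ft_force: [-0.1, -0.3, -1.9]
width: 0.461
grasp_force: 61.2
```

drive_tool(
  increments=[
    {"dx": 0.003, "dy": 0, "dz": -0.0007, "wx": 0, "wy": 0, "wz": 0, "gripper": 0.02},
    {"dx": 0.002, "dy": 0, "dz": -0.0005, "wx": 0, "wy": 0, "wz": 0, "gripper": 0.02},
    {"dx": 0, "dy": 0, "dz": 0, "wx": 0, "wy": 0, "wz": 0, "gripper": 0.02},
    {"dx": 0, "dy": 0, "dz": 0, "wx": 0, "wy": 0, "wz": 0, "gripper": 0.02},
  ],
  newtons=60,
)

```text
time_s: 10.12
ee_pos: [0.4939, -0.2046, 0.0425]
tcp_rot: [2.389, 1.802, -0.273]
ft_force: [-0.0, -3.0, -2.0]
width: 0.457
grasp_force: 61.2
```

Run:
```python
from h import *
now(); g(-3,35,13)
```

```text
mill in dock mm [-7.1  0.  34.8] zyx deg [ 0. 13.  0.] F dock [-2.9 -0.8 -2. ] w 39.1 t 10.1167
t 10.1167 shift [ 0.004   0.     -0.0011] turn [-0.0002  0.0006  0.0006] q6 0.15
```

drive_tool(
  increments=[
    {"dx": 0.003, "dy": 0, "dz": -0.0007, "wx": 0, "wy": 0, "wz": 0, "gripper": 0.02},
    {"dx": 0.002, "dy": 0, "dz": -0.0005, "wx": 0, "wy": 0, "wz": 0, "gripper": 0.02},
    {"dx": 0, "dy": 0, "dz": 0, "wx": 0, "wy": 0, "wz": 0, "gripper": 0.02},
    {"dx": 0, "dy": 0, "dz": 0, "wx": 0, "wy": 0, "wz": 0, "gripper": 0.02},
    {"dx": 0, "dy": 0, "dz": 0, "wx": 0, "wy": 0, "wz": 0, "gripper": 0.02},
  ],
  newtons=60,
)

```text
time_s: 10.53
ee_pos: [0.4951, -0.2002, 0.0426]
tcp_rot: [2.389, 1.802, -0.274]
ft_force: [-1.5, -7.3, -0.8]
width: 0.46
grasp_force: 61.2
```

Run:
```python
from h import *
now()
```

```text
mill in dock mm [-2.6  0.1 34.9] zyx deg [ 0.  13.1  0. ] F dock [-7.4 -0.6 -0.8] w 39.3 t 10.5333
```

drive_tool(
  increments=[
    {"dx": 0.002, "dy": 0, "dz": -0.0004, "wx": 0, "wy": 0, "wz": 0, "gripper": 0.02},
    {"dx": 0.002, "dy": 0, "dz": -0.0004, "wx": 0, "wy": 0, "wz": 0, "gripper": 0.02},
    {"dx": 0, "dy": 0, "dz": 0, "wx": 0, "wy": 0, "wz": 0, "gripper": 0.02},
    {"dx": 0, "dy": 0, "dz": 0, "wx": 0, "wy": 0, "wz": 0, "gripper": 0.02},
    {"dx": 0, "dy": 0, "dz": 0, "wx": 0, "wy": 0, "wz": 0, "gripper": 0.02},
  ],
  newtons=60,
)

```text
time_s: 10.95
ee_pos: [0.4962, -0.1967, 0.0426]
tcp_rot: [2.389, 1.801, -0.275]
ft_force: [-2.8, -8.5, -0.9]
width: 0.456
grasp_force: 61.2
```

Run:
```python
from h import *
now()
```

```text
mill in dock mm [ 1.1  0.  34.9] zyx deg [ 0.  13.1  0. ] F dock [-8.9  0.4 -0.9] w 38.9 t 10.95
```

drive_tool(
  increments=[
    {"dx": 0.0015, "dy": 0, "dz": -0.0003, "wx": 0, "wy": 0, "wz": 0, "gripper": 0.02},
    {"dx": 0, "dy": 0, "dz": 0, "wx": 0, "wy": 0, "wz": 0, "gripper": 0.02},
    {"dx": 0, "dy": 0, "dz": 0, "wx": 0, "wy": 0, "wz": 0, "gripper": 0.02},
    {"dx": 0, "dy": 0, "dz": 0, "wx": 0, "wy": 0, "wz": 0, "gripper": 0.02},
  ],
  newtons=60,
)

```text
time_s: 11.28
ee_pos: [0.4966, -0.1954, 0.0426]
tcp_rot: [2.389, 1.801, -0.275]
ft_force: [-3.0, -8.8, -0.2]
width: 0.458
grasp_force: 61.2
```

Run:
```python
from h import *
now(); g(3.9,28,8.7)
```

```text
mill in dock mm [ 2.4 -0.  34.9] zyx deg [ 0.  13.1  0. ] F dock [-9.3  0.5 -0.2] w 39.2 t 11.2833
t 11.2833 shift [ 0.0025 -0.      0.0067] turn [-0.0004  0.0772  0.0008] q6 0.17
```

drive_tool(
  increments=[
    {"dx": 0.001, "dy": 0, "dz": 0.003, "wx": 0, "wy": 0.038, "wz": 0, "gripper": 0.02},
    {"dx": 0.001, "dy": 0, "dz": 0.0035, "wx": 0, "wy": 0.039, "wz": 0, "gripper": 0.02},
    {"dx": 0, "dy": 0, "dz": 0, "wx": 0, "wy": 0, "wz": 0, "gripper": 0.02},
    {"dx": 0, "dy": 0, "dz": 0, "wx": 0, "wy": 0, "wz": 0, "gripper": 0.02},
    {"dx": 0, "dy": 0, "dz": 0, "wx": 0, "wy": 0, "wz": 0, "gripper": 0.02},
  ],
  newtons=60,
)

```text
time_s: 11.7
ee_pos: [0.4966, -0.1951, 0.0355]
tcp_rot: [2.432, 1.833, -0.186]
ft_force: [-2.2, -9.3, -4.3]
width: 0.455
grasp_force: 61.1
```

Run:
```python
from h import *
now(); g(5.7,22,4.3)
c=capture("side"); save(c,"tilt.png",(310,90,470,240),4)
```

```text
mill in dock mm [ 3.3  0.1 28. ] zyx deg [0.  8.7 0. ] F dock [-9.6 -0.4 -4.3] w 38.8 t 11.7
t 11.7 shift [0.0027 0.0001 0.0059] turn [-0.0006  0.0769  0.0004] q6 0.04
```

View pics/tilt.png

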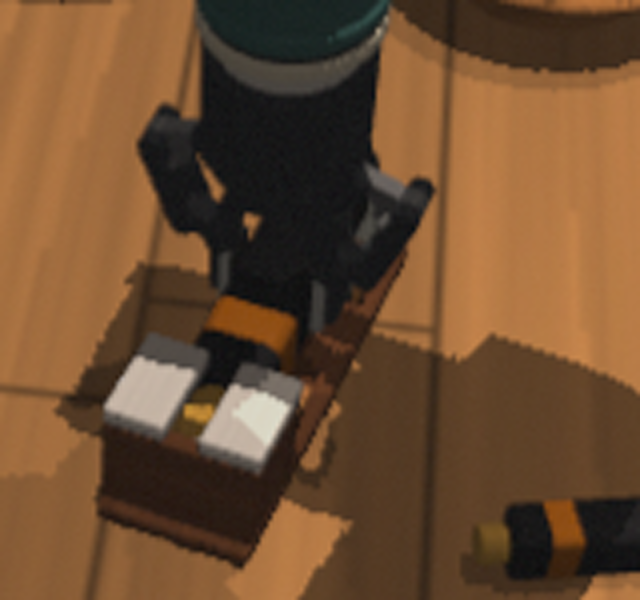

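The head is under the hood at about (200,410) and centred between the prongs. Lowering the tail next.

drive_tool(
  increments=[
    {"dx": 0.0013, "dy": 0, "dz": 0.003, "wx": 0, "wy": 0.038, "wz": 0, "gripper": 0.02},
    {"dx": 0.0013, "dy": 0, "dz": 0.003, "wx": 0, "wy": 0.039, "wz": 0, "gripper": 0.02},
    {"dx": 0, "dy": 0, "dz": 0, "wx": 0, "wy": 0, "wz": 0, "gripper": 0.02},
    {"dx": 0, "dy": 0, "dz": 0, "wx": 0, "wy": 0, "wz": 0, "gripper": 0.02},
    {"dx": 0, "dy": 0, "dz": 0, "wx": 0, "wy": 0, "wz": 0, "gripper": 0.02},
  ],
  newtons=60,
)

```text
time_s: 12.17
ee_pos: [0.4971, -0.1935, 0.0291]
tcp_rot: [2.471, 1.864, -0.093]
ft_force: [-3.0, -9.6, -4.6]
width: 0.46
grasp_force: 61.7
```

Run:
```python
from h import *
now(); g(6,18,0)
```

```text
mill in dock mm [ 5.6 -0.  21.8] zyx deg [0.  4.3 0. ] F dock [-10.1   0.2  -4.6] w 39.3 t 12.1667
t 12.1667 shift [ 0.0002 -0.      0.0041] turn [-0.0004  0.0751  0.0006] q6 -0.09
```

drive_tool(
  increments=[
    {"dx": 0, "dy": 0, "dz": 0.002, "wx": 0, "wy": 0.038, "wz": 0, "gripper": 0.02},
    {"dx": 0, "dy": 0, "dz": 0.002, "wx": 0, "wy": 0.037, "wz": 0, "gripper": 0.02},
    {"dx": 0, "dy": 0, "dz": 0, "wx": 0, "wy": 0, "wz": 0, "gripper": 0.02},
    {"dx": 0, "dy": 0, "dz": 0, "wx": 0, "wy": 0, "wz": 0, "gripper": 0.02},
    {"dx": 0, "dy": 0, "dz": 0, "wx": 0, "wy": 0, "wz": 0, "gripper": 0.02},
  ],
  newtons=60,
)

```text
time_s: 12.58
ee_pos: [0.4971, -0.1936, 0.0251]
tcp_rot: [-2.508, -1.891, 0.0]
ft_force: [-3.9, -8.7, -4.3]
width: 0.458
grasp_force: 61.9
```

Run:
```python
from h import *
now()
```

```text
mill in dock mm [ 6.  -0.  18.1] zyx deg [0. 0. 0.] F dock [-9.4  1.4 -4.3] w 39.1 t 12.5833
```

drive_tool(
  increments=[
    {"dx": 0, "dy": 0, "dz": 0.0015, "wx": 0, "wy": 0, "wz": 0, "gripper": 0.02},
    {"dx": 0, "dy": 0, "dz": 0, "wx": 0, "wy": 0, "wz": 0, "gripper": 0.02},
    {"dx": 0, "dy": 0, "dz": 0, "wx": 0, "wy": 0, "wz": 0, "gripper": 0.02},
    {"dx": 0, "dy": 0, "dz": 0, "wx": 0, "wy": 0, "wz": 0, "gripper": 0.02},
  ],
  newtons=60,
)

```text
time_s: 12.92
ee_pos: [0.4974, -0.1935, 0.0241]
tcp_rot: [2.507, 1.892, 0.0]
ft_force: [-4.0, -8.6, 0.5]
width: 0.458
grasp_force: 62.5
```

Run:
```python
from h import *
now()
```

```text
mill in dock mm [ 6.2 -0.3 17.1] zyx deg [ 0.1  0.  -0. ] F dock [-9.4  1.5  0.5] w 39.1 t 12.9167
```

drive_tool(
  increments=[
    {"dx": 0, "dy": 0, "dz": 0.001, "wx": 0, "wy": 0, "wz": 0, "gripper": 0.02},
    {"dx": 0, "dy": 0, "dz": 0, "wx": 0, "wy": 0, "wz": 0, "gripper": 0.02},
    {"dx": 0, "dy": 0, "dz": 0, "wx": 0, "wy": 0, "wz": 0, "gripper": 0.02},
    {"dx": 0, "dy": 0, "dz": 0, "wx": 0, "wy": 0, "wz": 0, "gripper": 0.02},
  ],
  newtons=60,
)

```text
time_s: 13.25
ee_pos: [0.4976, -0.1935, 0.0232]
tcp_rot: [2.507, 1.891, 0.001]
ft_force: [-4.5, -8.5, 1.3]
width: 0.457
grasp_force: 62.7
```

Run:
```python
from h import *
now()
```

```text
mill in dock mm [ 6.2 -0.5 16.2] zyx deg [ 0.1  0.  -0.1] F dock [-9.4  2.   1.3] w 39.0 t 13.25
```

drive_tool(
  increments=[
    {"dx": -0.001, "dy": 0, "dz": 0.0003, "wx": 0, "wy": 0, "wz": 0, "gripper": 0.02},
    {"dx": -0.001, "dy": 0, "dz": 0.0003, "wx": 0, "wy": 0, "wz": 0, "gripper": 0.02},
    {"dx": 0, "dy": 0, "dz": 0, "wx": 0, "wy": 0, "wz": 0, "gripper": 0.02},
    {"dx": 0, "dy": 0, "dz": 0, "wx": 0, "wy": 0, "wz": 0, "gripper": 0.02},
    {"dx": 0, "dy": 0, "dz": 0, "wx": 0, "wy": 0, "wz": 0, "gripper": 0.02},
  ],
  newtons=60,
)

```text
time_s: 13.67
ee_pos: [0.4973, -0.1948, 0.0231]
tcp_rot: [2.508, 1.891, 0.002]
ft_force: [-3.3, -5.1, 6.0]
width: 0.463
grasp_force: 63.4
```

Run:
```python
from h import *
now()
```

```text
mill in dock mm [ 4.9 -0.6 16.1] zyx deg [ 0.1 -0.  -0.1] F dock [-5.8  1.8  6. ] w 39.5 t 13.6667
```

drive_tool(
  increments=[
    {"dx": -0.001, "dy": 0, "dz": 0, "wx": 0, "wy": 0, "wz": 0, "gripper": 0.02},
    {"dx": 0, "dy": 0, "dz": 0, "wx": 0, "wy": 0, "wz": 0, "gripper": 0.02},
    {"dx": 0, "dy": 0, "dz": 0, "wx": 0, "wy": 0, "wz": 0, "gripper": 0.02},
    {"dx": 0, "dy": 0, "dz": 0, "wx": 0, "wy": 0, "wz": 0, "gripper": 0.02},
  ],
  newtons=60,
)

```text
time_s: 14.0
ee_pos: [0.4971, -0.1957, 0.0231]
tcp_rot: [2.508, 1.891, 0.002]
ft_force: [-4.5, -4.6, 7.5]
width: 0.455
grasp_force: 63.4
```

Run:
```python
from h import *
now()
```

```text
mill in dock mm [ 4.  -0.6 16.1] zyx deg [ 0.1 -0.  -0.1] F dock [-5.6  3.1  7.5] w 38.9 t 14.0
```

drive_tool(
  increments=[
    {"dx": -0.0005, "dy": 0, "dz": 0, "wx": 0, "wy": 0, "wz": 0, "gripper": 0.02},
    {"dx": 0, "dy": 0, "dz": 0, "wx": 0, "wy": 0, "wz": 0, "gripper": 0.035},
    {"dx": 0, "dy": 0, "dz": 0, "wx": 0, "wy": 0, "wz": 0, "gripper": 0.045},
    {"dx": 0, "dy": 0, "dz": 0, "wx": 0, "wy": 0, "wz": 0, "gripper": 0.05},
    {"dx": 0, "dy": 0, "dz": 0, "wx": 0, "wy": 0, "wz": 0, "gripper": 0.06},
    {"dx": 0, "dy": 0, "dz": 0, "wx": 0, "wy": 0, "wz": 0, "gripper": 0.06},
    {"dx": 0, "dy": 0, "dz": 0, "wx": 0, "wy": 0, "wz": 0, "gripper": 0.06},
  ],
  newtons=20,
)

```text
time_s: 14.58
ee_pos: [0.4965, -0.1949, 0.022]
tcp_rot: [-2.507, -1.89, -0.003]
ft_force: [-0.1, -0.3, -0.1]
width: 0.702
grasp_force: 0.0
```

drive_tool(
  increments=[
    {"dx": 0, "dy": 0, "dz": -0.01, "wx": 0, "wy": 0, "wz": 0, "gripper": 0.06},
    {"dx": 0, "dy": 0, "dz": -0.02, "wx": 0, "wy": 0, "wz": 0, "gripper": 0.06},
    {"dx": 0, "dy": 0, "dz": -0.03, "wx": 0, "wy": 0, "wz": 0, "gripper": 0.06},
    {"dx": 0, "dy": 0, "dz": -0.04, "wx": 0, "wy": 0, "wz": 0, "gripper": 0.06},
    {"dx": 0, "dy": 0, "dz": -0.04, "wx": 0, "wy": 0, "wz": 0, "gripper": 0.06},
    {"dx": -0.04, "dy": 0, "dz": 0, "wx": 0, "wy": 0, "wz": 0, "gripper": 0.06},
    {"dx": -0.04, "dy": 0, "dz": 0, "wx": 0, "wy": 0, "wz": 0, "gripper": 0.06},
    {"dx": -0.04, "dy": 0, "dz": 0, "wx": 0, "wy": 0, "wz": 0, "gripper": 0.06},
    {"dx": -0.04, "dy": 0, "dz": 0, "wx": 0, "wy": 0, "wz": 0, "gripper": 0.06},
    {"dx": -0.04, "dy": 0, "dz": 0, "wx": 0, "wy": 0, "wz": 0, "gripper": 0.06},
  ],
)

```text
time_s: 15.42
ee_pos: [0.4407, -0.3892, 0.1628]
tcp_rot: [-2.508, -1.891, -0.003]
ft_force: [1.1, 0.2, -0.3]
width: 0.7
grasp_force: 0.0
```

Run:
```python
from h import *
c=capture("side"); b=cv2.resize(c["frame"][110:250,310:450],None,fx=4,fy=4,interpolation=cv2.INTER_CUBIC)
o=R.from_euler("z",DY)
for z in (0,.016):
    pass
P=DP+o.apply([0,0,.016]); 
for Q in MILL:
    h=cv2.convexHull((proj(c,o.apply(Q)+P)-np.array([310,110])+.5).astype(np.float32)*4); cv2.polylines(b,[h.astype(np.int32)],True,(0,255,0),1)
cv2.imwrite("pics/end.png",b[:,:,::-1]); print([(x["rect"],x["confidence"]) for x in trace("mill","side")])
now()
```

```text
[([424.3, 210.2, 497.6, 233.7], 0.93), ([380.6, 305.7, 552.1, 361.2], 0.65), ([358.3, 128.2, 404.3, 190.6], 0.6)]
mill in dock mm [-202.3   -0.8  155.9] zyx deg [-0.2  0.1 -0.1] F dock [ 0.4 -0.2  0.3] w 60.0 t 15.5167
```

View pics/end.png

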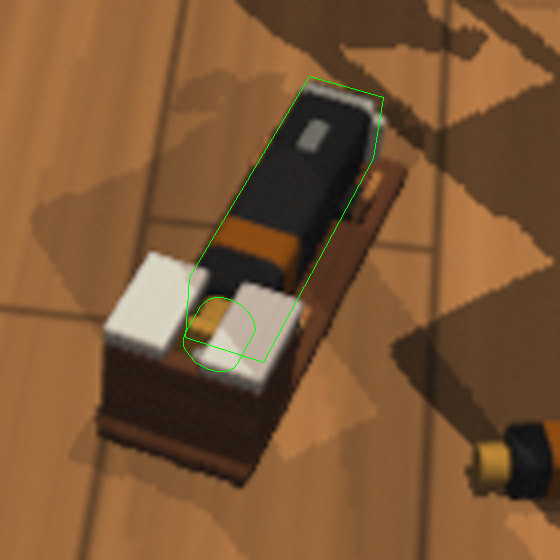

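Run:
```python
from h import *
def amber(im,rect):
    hsv=cv2.cvtColor(im,cv2.COLOR_RGB2HSV); m=((hsv[...,0]<18)&(hsv[...,1]>190)&(hsv[...,2]>90)).astype(np.uint8)
    k=np.zeros_like(m); x0,y0,x1,y1=rect; k[y0:y1,x0:x1]=m[y0:y1,x0:x1]
    n,l,s,_=cv2.connectedComponentsWithStats(k); i=1+np.argmax(s[1:,4]); return np.argwhere(l==i)[:,::-1]
AA=R.from_euler("z",DY); pp=DP+[0,0,.016]
for n,r in(("top",(385,250,425,285)),("side",(355,160,392,180))):
    c=capture(n); px=amber(c["frame"],r); ol=AA.inv().apply(ray(c,(0,0))[0]-pp); q=[]
    for u in px:
        d=AA.inv().apply(ray(c,u)[1]); q.append((ol+d*(.04-ol[2])/d[2])[:2]*1000)
    q=np.array(q); print(n,len(q),np.percentile(q,[2,50,98],axis=0).round(1).T)
    if n=="top": 
        save(c,"endtop.png",(345,225,495,315),5)
        for l in("candle","tumbler","pumpkin"): print(l,[(x["rect"],x["confidence"]) for x in look_for(l,n)])
```

```text
top 141 [[ 26.5  33.1  42.6]
 [-17.8  -2.8  20. ]]
candle [([216.8, 124.8, 253.7, 171.0], 0.82)]
tumbler [([414.0, 116.1, 454.2, 161.3], 0.67)]
pumpkin [([307.9, 130.4, 349.2, 177.5], 0.61)]
side 143 [[ 24.8  34.   43.3]
 [-19.7  -1.1  17.4]]
```

View pics/endtop.png

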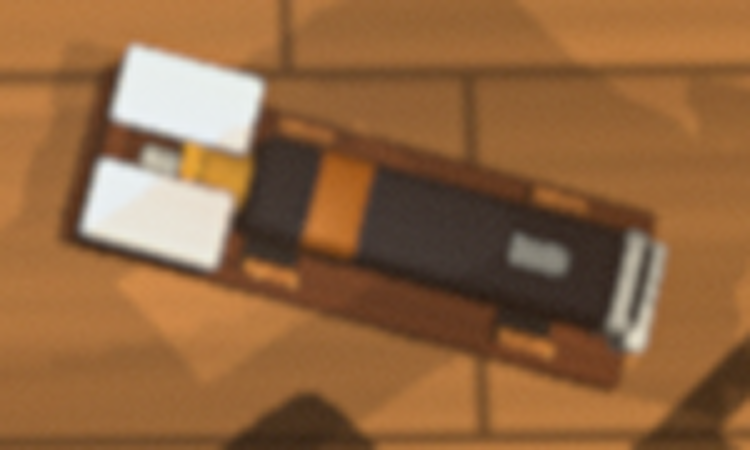

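The mill measures home, within about 1 mm along the dock. The top view shows it level between hood and stop (tail cap at about (635,285) in the crop), and the bystanders haven't moved.

```bash
python3 -c "
from cell import *
print(sign_off())"
```

```text
the job is handed in; nothing more can be done
None
```

The pepper mill is back on its charging dock, level with its head under the hood and its tail in front of the stop, measured within about 1 mm of home; the candle, tumbler and pumpkin are where they were, and the job is handed in.

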